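# Put the two fork gauges back on their stands

### The job

The short fork gauge was hung on the tall stand by mistake: first move it to the peg of the low stand, then take the long fork gauge out of the wooden block and hang it on the peg of the tall stand. Leave both hanging freely and still by their holes, well on behind the turned-up tip of the peg, and leave everything else standing where it is.

Things in the scene. Friction and masses are not known exactly. Their poses are not given: they have to be found in the camera images.
- short_gauge: Flat steel fork gauge 12 mm thick, 0.24 kg: square eye 46 x 46 mm with a round 26 mm hole in its middle, then a shank 24 mm wide and a fork 60 mm wide. Top edge 23 mm above the hole centre, yoke from 35 mm and fork ends 85 mm below it. Starts hung on the tall stand's peg. Origin: hole centre; x along the hole, y across the width, z towards the eye end.
- long_gauge: Like the short gauge but longer, 0.34 kg: 12 mm thick, same 46 x 46 mm eye with a 26 mm hole, yoke from 100 mm and fork ends 150 mm below the hole centre. Starts upright, fork down, in one of the three slots of the wooden block. Origin: hole centre; x along the hole, y across the width, z towards the eye end.
- tall_stand: Fixed stand: grey foot 100 x 90 x 20 mm, a 20 mm thick round post up to 235 mm and one peg towards the stand's own -x. Origin under the post, on the bench; z up.
- low_stand: The same stand, but with its post up to 160 mm and its peg lower. Origin under the post, on the bench; z up.
- tall_stand_peg (a point): Point on the axis of the tall stand's peg, 225 mm above the bench. The peg is a 10 mm round bar along the stand's x; it starts at the post (45 mm from here in +x) and is level until 30 mm from here in -x, then its tip turns up: the end is 41 mm from here, its top 11 mm above the axis. Axes as the stand's.
- low_stand_peg (a point): The same point on the low stand's peg, same peg, 150 mm above the bench.
- block: Fixed wooden block 150 x 84 mm, 42 mm high, with three slots 46 mm apart along its x, each 16 mm wide, 66 mm long (along y) and 30 mm deep (floor 12 mm above the bench). Origin at its centre on the bench; z up.
- plain_bar: Bystander standing in a slot of the block: plain steel bar 12 x 46 mm, 165 mm tall, no hole. Origin at its lower end; z up.
- stepped_block: Bystander standing in a slot of the block: stepped steel plate 12 mm thick, 60 mm wide below and 30 mm wide above, 120 mm tall, no hole. Origin at its lower end; z up.
- spray_can: Bystander: upright can with a green band, radius 31, height 200 mm. Origin under its centre.
- drink_bottle: Bystander: upright clear bottle, radius 31, height 210 mm. Origin under its centre.
- sleeve: Bystander: upright steel tube, radius 26, height 85 mm. Origin under its centre.
- turned_shaft: Bystander: upright stepped steel shaft, radius 22, height 95 mm. Origin under its centre.
- wrench: Bystander: wrench 190 mm long, lying flat. Origin under its centre.
- pot: Bystander: small open aluminium pot, radius 40 mm, with two side handles, height 60 mm. Origin under its centre.
There are look-alikes about, which are no part of the job. Leave any blue or turquoise look-alike of the long_gauge alone.

How it is judged:
On the way, in this order (a step that is already met when the one before it is completed fails the run):
1. the short gauge hangs on the low stand's peg (x of short_gauge in the frame of low_stand_peg between -0.036 and 0.036 m and y of short_gauge in the frame of low_stand_peg between -0.009 and 0.009 m and z of short_gauge in the frame of low_stand_peg between -0.014 and -0.003 m and angle between short_gauge's own z axis and vertical below 0.15 rad), for 0.2 s.
2. the long gauge hangs on the tall stand's peg (x of long_gauge in the frame of tall_stand_peg between -0.036 and 0.036 m and y of long_gauge in the frame of tall_stand_peg between -0.009 and 0.009 m and z of long_gauge in the frame of tall_stand_peg between -0.014 and -0.003 m and angle between long_gauge's own z axis and vertical below 0.15 rad), for 0.2 s.
At the end, for the whole second after the job is handed in: The short gauge hangs on the low stand's peg and the long gauge on the tall stand's peg: hole centre within 36 mm of the peg's middle along the peg, within 9 mm sideways and 3 to 14 mm below its axis, gauge within 0.15 rad of plumb, slower than 30 mm/s, both released (all of step 1 and all of step 2 and linear speed of each of short_gauge, long_gauge below 0.03 m/s); the robot touches nothing.
It fails at once if the plain bar or the stepped block is shifted by more than 25 mm or tipped over (by more than 0.4 rad) (distance of any of plain_bar, stepped_block from where it was at the start of the episode above 0.025 m or angle between any of plain_bar, stepped_block's own z axis and vertical above 0.4 rad).
It fails at once if the spray can or the drink bottle is shifted by more than 25 mm or tipped over (by more than 0.4 rad) (distance of any of spray_can, drink_bottle from where it was at the start of the episode above 0.025 m or angle between any of spray_can, drink_bottle's own z axis and vertical above 0.4 rad).
It fails at once if the sleeve or the turned shaft is shifted by more than 25 mm or tipped over (by more than 0.4 rad) (distance of any of sleeve, turned_shaft from where it was at the start of the episode above 0.025 m or angle between any of sleeve, turned_shaft's own z axis and vertical above 0.4 rad).
It fails at once if the wrench or the pot is shifted by more than 25 mm or tipped over (by more than 0.4 rad) (distance of any of wrench, pot from where it was at the start of the episode above 0.025 m or angle between any of wrench, pot's own z axis and vertical above 0.4 rad).
It also fails if it takes over 66 s, if anything falls off the work surface, if the arm or the gripper's body presses on something with over 40 N, if the wrist force passes 120 N, or if a joint passes its speed limit or range.

### The arm

A 6-joint arm with a two-finger parallel gripper is mounted at the origin on the work surface. World frame = base frame: x ahead of the robot, y to its left, z up, the work surface at z = 0. Lengths are in m, angles in rad, forces in N, time in s.
With the tool pointing down it reaches from about 0.4 to 0.825 m from the base axis. Payload 7 kg.
Tool frame: the origin (TCP) lies on the centre line of the jaws, within the pads' length; the fingertips stand 22 mm ahead of it and the grasp point (between the pads) lies 3 mm ahead of it; z points along the fingers, y is the line along which they close (so a half turn about z gives the same grasp; the last joint's range is limited). The gripper opens to 88 mm and grips with 3 to 60 N. Pads are 19 mm wide; open, the fingers measure 130 mm over their backs; the gripper's body (78 mm by 193 mm) begins 47 mm behind the grasp point.
Start: joints at [1.604, 0.359, 0.012, 0, -1.224, -0.288], TCP at [0.17, 0.653, 0.249] pointing down, gripper open.
Joint ranges: [-3.07, 3.07], [-1.43, 2.12], [-1.02, 1.25], [-3.03, 1.67], [-3.05, -0], [-3.03, 3.03]. Speed limits (rad/s): [2.39, 2.39, 3.01, 3.14, 3.14, 3.14].

### API

Orientations are given as [roll, pitch, yaw] about the fixed x, y, z axes, in that order (R = Rz(yaw) Ry(pitch) Rx(roll)).
In Python, from station import arm gives the robot as it stands.
- The arm moves only by the tool arm_command, never from a script. Its argument "series" is one flat list of numbers, 7 for each row, row after row: the turn, a rotation vector about the tool's x, y, z each as a share of 90 degrees, from -1 to 1, then the shift along the tool's x, y, z each as a share of 0.1 m, from -1 to 1, then the opening, from 0 (shut) to 1 (fully open). A call has 1 to 8 rows; each row is the pose to reach, as a shift and turn from the pose commanded when the call began, along the tool's axes at that moment; what a row does not reach only later rows make up. A row lasts 1/8 s, in which the tool goes at most 62.5 mm and 10.7 degrees, less where a joint would pass 70% of its speed; a pose out of reach is approached as far as the arm can. A call with a number of a shift or a turn outside -1 to 1 is refused whole. A call with a gripper value outside its range is refused whole. The fingers move at their own pace and stop on an object; "force" is the grip in N (left out, the last holds). Time passes only in rows, so rows that repeat a pose let the fingers close. It gives the time, the measured TCP pose, the force, the opening and the grip force at its end, in the units of the state.
- arm.get_state(): the state, without advancing time (a new reading comes with each control period).
- arm.grab_frame(name): name is "scene" or "top"; returns the picture (400x640x3 uint8, blue, green, red); there is no depth.
- arm.camera_model(name): a dict with "fovy" (degrees; the focal length in pixels is half the picture's height over the tangent of half this angle, whatever the lens; pixels are square), "cx", "cy" (the principal point, pixels), "D" ([k1, k2, p1, p2, k3] as OpenCV has them; the pictures are not rectified), "pose" (4x4, takes a point from camera to world coordinates). Camera axes: x right, y down, z forward; pixel columns grow to the right and rows downward; lengths in m; the calibration is good to about 2 mm. A picture is of the moment at which its call begins. camera_model takes no time and is no camera call.
- arm.job_done(): hands the job in; it is judged then, once.
The state is a dict: "t": time; "q": joint angles; "qd": joint speeds; "joint_efforts": joint torques, N m; "eef_pos": TCP position; "ee_rot": TCP orientation; "force": force on the tool from outside, world axes, zero at the start; "moment": the same for the moment, N m; "width": finger opening in m; "gripper_force": force on a finger pad.
Only numpy, scipy, OpenCV 4.12 (cv2) and the standard library are available. Lean on these libraries where they do the work, as an engineer would, in place of code of your own. Each camera call takes 0.05 s, during which the arm holds its last target. There are 200 camera calls.

## Working session

There is one attempt and no reset: what is moved stays moved. The work goes in short steps, Python scripts to look and compute and a tool call to move; the robot and the scene stay as the last step left them, time stands still between calls to the robot, and variables do not carry over. Pictures are saved under pics/ and viewed, at most 12 in all, crops included, and the job is handed in when it is done.

Besides the shell and the picture viewer there is one more tool, called by a JSON object that holds its "method" and its "body", one argument or row to a line. arm_command: Moves the arm, as the interface text tells. Its arguments: {"type":"object","properties":{"series":{"type":"array"},"force":{"type":"number"}},"required":["series"]}

```bash
ls; mkdir -p pics; python3 - <<'E'
from station import arm
import cv2,numpy as np
np.set_printoptions(precision=4,suppress=True)
for n in("scene","top"):
    cv2.imwrite(f"pics/{n}0.png",arm.grab_frame(n)); m=arm.camera_model(n); print(n,m)
print(arm.get_state())
E
```

```text
pics
scene {'fovy': 48.78537055554368, 'cx': 315.8021773819649, 'cy': 202.12219739276082, 'D': array([0.0399, 0.    , 0.    , 0.    , 0.    ]), 'pose': array([[ 0.5143,  0.6871, -0.5132,  1.1462],
       [ 0.8576, -0.4084,  0.3126, -0.3242],
       [ 0.0052, -0.6009, -0.7993,  1.1294],
       [ 0.    ,  0.    ,  0.    ,  1.    ]])}
top {'fovy': 57.09269030845052, 'cx': 310.9842138414998, 'cy': 207.85875446767886, 'D': array([0.0149, 0.    , 0.    , 0.    , 0.    ]), 'pose': array([[ 0.016 , -0.9942,  0.1061,  0.4098],
       [-0.9999, -0.0161,  0.0005,  0.0654],
       [ 0.0012, -0.1061, -0.9944,  1.1939],
       [ 0.    ,  0.    ,  0.    ,  1.    ]])}
{'t': 0.1, 'q': array([ 1.6041,  0.3593,  0.0112, -0.0003, -1.2241, -0.2881]), 'qd': array([-0.0006, -0.0019,  0.0029,  0.0022,  0.0016, -0.0018]), 'joint_efforts': array([ -0.0007, -58.4164,  29.375 ,   7.0155,   0.0101,  -0.0001]), 'eef_pos': array([0.17  , 0.6528, 0.2477]), 'ee_rot': array([ 3.1401, -0.0001, -0.2549]), 'force': array([-0.3141, -0.777 ,  0.0986]), 'moment': array([ 0.0014,  0.0785, -0.0206]), 'gripper_force': 0.0, 'width': 0.0876274416995917}
```

View pics/scene0.png

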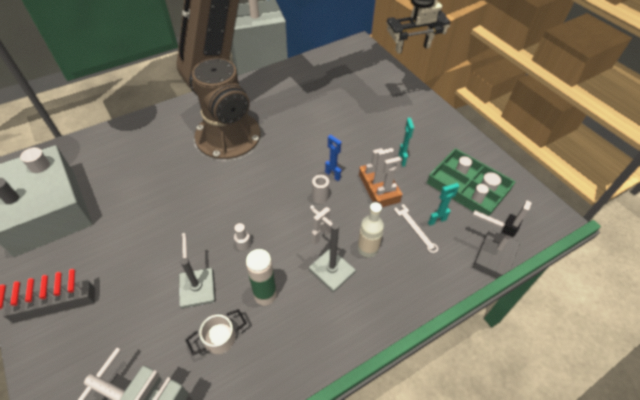

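View pics/top0.png

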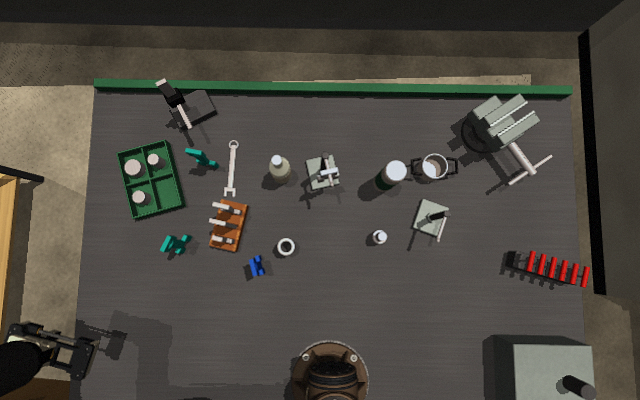

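Scene view: tall stand at about (332,265) with the short gauge on its peg (320,215). Low stand at (195,285), block at (380,183) with three plates. Turquoise and blue look-alikes stand at (407,140), (443,203) and (334,157). I'll enlarge all of this next.

```bash
python3 - <<'E'
import cv2,numpy as np
s=cv2.imread("pics/scene0.png");t=cv2.imread("pics/top0.png")
def c(im,x,y,w,h,k): return cv2.resize(im[y:y+h,x:x+w],None,fx=k,fy=k,interpolation=cv2.INTER_CUBIC)
a=np.hstack([c(s,350,135,66,75,4)[:, :264],c(s,300,190,70,75,4)[:, :268],c(s,165,225,66,75,4)])
b=np.hstack([c(t,200,190,66,75,4),c(t,290,140,67,75,4),c(t,400,185,66,75,4)])
w=min(a.shape[1],b.shape[1]);cv2.imwrite("pics/m1.png",np.vstack([a[:,:w],b[:,:w]]))
E
```

```text
(no output)
```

View pics/m1.png

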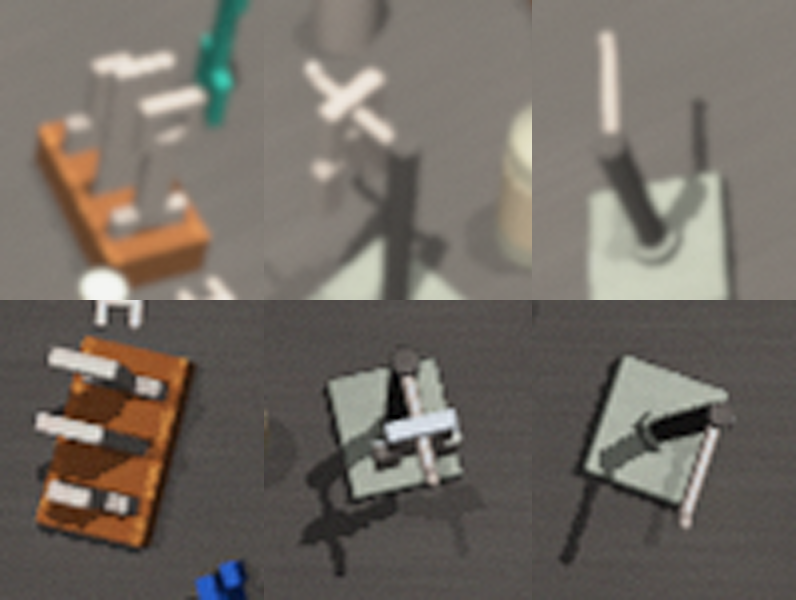

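Top-view crop: block plates at about (221,281/4) upper, middle and lower. The upper plate (front in scene, eye at (393,160), lighter hole patch at (392,168), shoulders just above the block) fits the long gauge. The middle one is a plain bar with no shoulders, and the lower/back one has shoulders close under a narrow top, so it is the stepped block. I'll triangulate their heights and the pegs to confirm.

```bash
cat > h.py <<'E'
import cv2,numpy as np
from station import arm
np.set_printoptions(precision=4,suppress=True)
CM={n:arm.camera_model(n) for n in("scene","top")}
def ray(n,uv):
    m=CM[n];f=200/np.tan(np.radians(m["fovy"]/2));K=np.array([[f,0,m["cx"]],[0,f,m["cy"]],[0,0,1]])
    p=cv2.undistortPoints(np.array([[uv]],float),K,m["D"])[0,0];P=m["pose"]
    d=P[:3,:3]@[p[0],p[1],1];return P[:3,3],d/np.linalg.norm(d)
def plane(n,uv,z):
    o,d=ray(n,uv);return o+d*(z-o[2])/d[2]
def tri(s,t):
    (a,u),(b,v)=ray("scene",s),ray("top",t)
    k=np.linalg.lstsq(np.c_[u,-v],b-a,rcond=None)[0];p,q=a+u*k[0],b+v*k[1]
    return (p+q)/2,np.linalg.norm(p-q)
def px(n,X):
    m=CM[n];f=200/np.tan(np.radians(m["fovy"]/2));K=np.array([[f,0,m["cx"]],[0,f,m["cy"]],[0,0,1]])
    T=np.linalg.inv(m["pose"]);return cv2.projectPoints(np.atleast_2d(np.array(X,float)),cv2.Rodrigues(T[:3,:3])[0],T[:3,3],K,m["D"])[0][:,0]
def blobs(im,roi,thr,mina=4):
    x,y,w,h=roi;g=im[y:y+h,x:x+w].min(2);m=(g>thr).astype(np.uint8)
    for c in cv2.findContours(m,cv2.RETR_EXTERNAL,cv2.CHAIN_APPROX_NONE)[0]:
        mm=np.zeros_like(m);cv2.drawContours(mm,[c],-1,1,-1);mm&=m
        yy,xx=np.nonzero(mm)
        if len(xx)<mina: continue
        W=g[yy,xx]-thr*0.8;c0=np.array([(xx*W).sum(),(yy*W).sum()])/W.sum()
        q=np.c_[xx,yy]-c0;a=np.linalg.svd(q)[2][0];r=q@a;s=q@[-a[1],a[0]]
        print("c",c0+[x,y],"n",len(xx),"ends",c0+[x,y]+a*(r.min()-.5),c0+[x,y]+a*(r.max()+.5),"w",np.ptp(s)+1)
E
python3 - <<'E'
from h import *
s=cv2.imread("pics/scene0.png");t=cv2.imread("pics/top0.png")
for nm,im,roi,thr in[("S block",s,(362,140,50,60),165),("S tall",s,(305,200,35,32),175),("S low",s,(175,228,18,38),175),("T block",t,(205,195,45,55),130),("T tall",t,(312,150,36,40),165),("T low",t,(434,214,20,30),160)]:
    print(nm);blobs(im,roi,thr)
E
```

```text
S block
c [380.7755 188.366 ] n 12 ends [383.2788 187.3551] [378.5652 189.2586] w 3.407269456259053
c [393.6718 185.0412] n 11 ends [391.39   185.6632] [395.6547 184.5007] w 3.4555669772170994
c [368.6842 165.1395] n 9 ends [366.6898 164.399 ] [370.5901 165.8471] w 3.223003619831467
c [392.2975 159.7495] n 55 ends [399.5011 157.9425] [384.6519 161.6675] w 4.883110336827386
c [382.9471 150.6477] n 77 ends [392.5704 149.9418] [373.4506 151.3443] w 5.620814748298226
S tall
c [327.007  220.7194] n 32 ends [322.8389 217.3997] [331.44   224.2501] w 4.115031216210759
c [319.5385 212.2902] n 101 ends [311.0889 213.2441] [328.8686 211.2368] w 14.591067122985944
S low
c [183.8648 245.7771] n 66 ends [183.5506 233.4603] [184.1637 257.496 ] w 3.8715272562192435
T block
c [229.1276 240.2836] n 19 ends [226.4876 238.9006] [231.7453 241.6549] w 4.62781742829716
c [216.5754 238.1127] n 45 ends [211.2946 236.7054] [221.6593 239.4676] w 5.380121811515028
c [216.766  221.5218] n 71 ends [208.3463 219.6276] [225.4077 223.4659] w 5.4391117006829095
c [236.5346 211.0543] n 22 ends [233.1638 210.0135] [239.5297 211.9791] w 4.4565085697386575
c [220.2396 205.2174] n 77 ends [211.6446 203.2976] [228.7112 207.1096] w 5.557770062242401
c [233.2594 195.3112] n 5 ends [231.5533 194.7567] [234.6072 195.7494] w 2.2601607660469174
T tall
c [326.2111 180.6   ] n 5 ends [324.5267 181.1613] [327.5755 180.1454] w 2.2648525124069456
c [330.1566 177.7456] n 12 ends [329.2782 174.4097] [331.14   181.4802] w 2.4763350232905763
c [328.7299 169.514 ] n 97 ends [319.9596 171.1512] [337.4861 167.8794] w 14.395229723729656
T low
c [438.5    225.4925] n 4 ends [437.7025 227.418 ] [439.2922 223.5798] w 1.5412142907623676
c [441.7204 227.2738] n 40 ends [445.2435 216.5537] [438.3168 237.6304] w 2.6413016332774633
```

```bash
python3 - <<'E'
from h import *
for n,a,b in[("long top",(392.3,159.75),(220.24,205.22)),
 ("long topL",(384.9,161.6),(211.9,203.4)),("long topR",(399.3,158),(228.5,207.1)),("long shoulder",(393.67,185.04),(236.53,211.05)),
 ("bar? top vs mid",(386.5,150.9),(216.77,221.52)),("bar end R",(392.3,149.9),(225.2,223.4)),
 ("step top",(377,151),(216.58,238.1)),("step L end",(373.7,151.3),(211.5,236.8)),
 ("short top",(320,212.9),(328.7,169.5)),
 ("low tip",(183.55,233.7),(438.4,237.5)),("low root",(184.16,257.4),(445.2,216.7)),("tall tip",(311.6,206.2),(334,181.3))]:
    p,e=tri(a,b);print(n,p,e)
s=cv2.imread("pics/scene0.png");t=cv2.imread("pics/top0.png")
print(plane("top",(280,160),.21),plane("top",(397,167),.2),"bottle,can rough")
# peg angles: top line on plane
for nm,a,b,z in[("low",(445.2,216.7),(438.4,237.5),.15),("tall",(325.5,159),(334,181.3),.225)]:
    A,B=plane("top",a,z),plane("top",b,z);d=A-B;print(nm,A,B,np.degrees(np.arctan2(d[1],d[0])),np.linalg.norm(d))
# post top: dark disc triangulate by hand-picked
print(tri((335,226.5),(325.2,157)), tri((183.8,261.5),(445.8,213)))
E
python3 - <<'E'
import cv2,numpy as np
s=cv2.imread("pics/scene0.png");t=cv2.imread("pics/top0.png")
c=lambda im,x,y,w,h:cv2.resize(im[y:y+h,x:x+w],None,fx=10,fy=10,interpolation=cv2.INTER_NEAREST)
a=np.hstack([c(s,303,200,40,30),c(t,310,152,40,30)]);b=np.hstack([c(s,165,230,40,30),c(t,425,210,40,30)])
cv2.imwrite("pics/m2.png",np.vstack([a,b]))
E
```

```text
long top [0.5205 0.3159 0.183 ] 0.001972468522843156
long topL [0.5161 0.3203 0.1766] 0.045647101519092
long topR [0.5256 0.3086 0.1945] 0.039749693533920265
long shoulder [0.5264 0.3108 0.0725] 0.03905188296113836
bar? top vs mid [0.4766 0.3272 0.1737] 0.001000034678679742
bar end R [0.4815 0.3187 0.1829] 0.04013036430072235
step top [0.4305 0.3352 0.1279] 0.003788537078534855
step L end [0.4286 0.3389 0.1268] 0.028234656071169362
short top [0.612  0.0177 0.2422] 0.007069546949056368
low tip [ 0.4416 -0.2918  0.1657] 0.0031876538772892798
low root [ 0.5012 -0.3157  0.1546] 0.0025169191166764214
tall tip [0.5824 0.0068 0.2427] 0.0003774802280135053
[0.6447 0.1525 0.21  ] [ 0.6327 -0.1688  0.2   ] bottle,can rough
low [ 0.5021 -0.3162  0.15  ] [ 0.4428 -0.2957  0.15  ] -19.08387856524543 0.06277891595585444
tall [0.6459 0.0289 0.225 ] [0.5855 0.0055 0.225 ] 21.209080463198728 0.06475002842892517
(array([0.6525, 0.0309, 0.2231]), np.float64(0.002763796081585531)) (array([ 0.5114, -0.3196,  0.1528]), np.float64(0.005084220610410357))
```

View pics/m2.png

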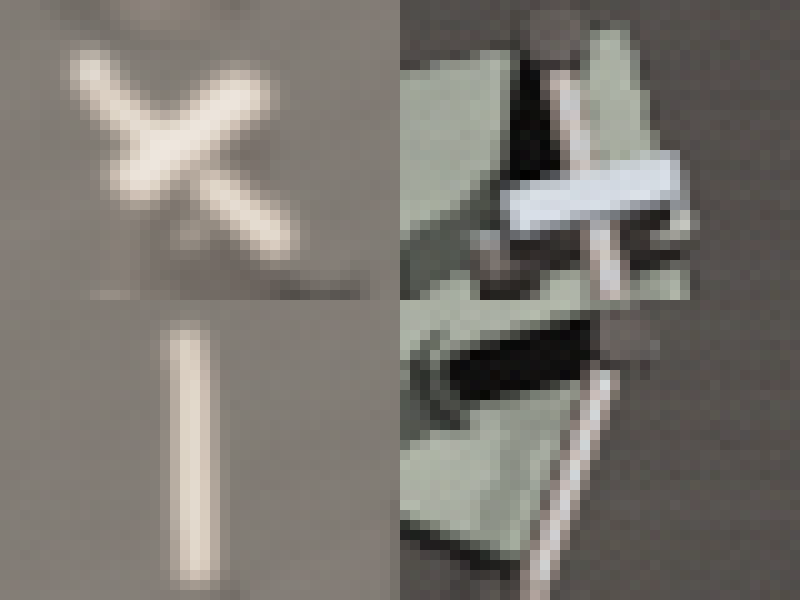

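The close crops show post tops in the top view at (325.5,156) and (447.7,213.5). The dim peg tips run further than my mask reached, so I'll take profiles along the peg axes, with swapped end matching for the gauge.

```bash
python3 - <<'E'
from h import *
s=cv2.imread("pics/scene0.png");t=cv2.imread("pics/top0.png")
print("long ends",tri((384.9,161.6),(228.5,207.1)),tri((399.3,158),(211.9,203.4)))
print("short ends",tri((314.9,217.3),(337.3,168.2)),tri((329.5,208.6),(320.3,171.2)))
def prof(im,a,b,n=22):
    a,b=np.array(a,float),np.array(b,float);d=(b-a)/np.linalg.norm(b-a);k=np.arange(-4,n*.5)
    P=(b+d*k[:,None]).astype(np.float32)
    v=cv2.remap(im.min(2),P[None,:,0],P[None,:,1],cv2.INTER_LINEAR)[0];print(np.c_[P.round(1),v].tolist())
prof(t,(445.2,216.7),(438.4,237.5)); prof(t,(326,159.5),(331.14,181.48)); prof(s,(184.16,257.4),(183.55,233.5)); prof(s,(327,220.7),(311.6,206.2))
for n,im,roi in(("T low",t,(436,219,14,18)),("T tall up",t,(324,158,8,9)),("T tall dn",t,(327,174,9,14)),("S low",s,(178,235,12,20)),("S tall tip",s,(309,203,8,9))):
  print(n);blobs(im,roi,185 if n[0]=="T" else 170)
E
```

```text
long ends (array([0.5156, 0.2929, 0.1834]), np.float64(0.0018037337136932831)) (array([0.5249, 0.3387, 0.1821]), np.float64(0.003283254550184219))
short ends (array([ 0.6167, -0.0026,  0.2435]), np.float64(0.002177860173561456)) (array([0.6094, 0.0429, 0.2391]), np.float64(0.00014200362657370395))
[[439.6000061035156, 233.6999969482422, 193.0], [439.29998779296875, 234.60000610351562, 188.0], [439.0, 235.60000610351562, 203.0], [438.70001220703125, 236.5, 193.0], [438.3999938964844, 237.5, 167.0], [438.1000061035156, 238.5, 153.0], [437.79998779296875, 239.39999389648438, 159.0], [437.5, 240.39999389648438, 152.0], [437.20001220703125, 241.3000030517578, 109.0], [436.79998779296875, 242.3000030517578, 79.0], [436.5, 243.1999969482422, 79.0], [436.20001220703125, 244.1999969482422, 80.0], [435.8999938964844, 245.10000610351562, 79.0], [435.6000061035156, 246.10000610351562, 77.0], [435.29998779296875, 247.0, 76.0]]
[[330.20001220703125, 177.60000610351562, 192.0], [330.5, 178.60000610351562, 198.0], [330.70001220703125, 179.5, 198.0], [330.8999938964844, 180.5, 186.0], [331.1000061035
[... 1391 characters left out ...]
01220703125, 202.10000610351562, 115.0], [306.5, 201.39999389648438, 115.0], [305.79998779296875, 200.6999969482422, 116.0], [305.0, 200.0, 115.0], [304.29998779296875, 199.3000030517578, 116.0]]
T low
c [441.8638 227.2889] n 19 ends [444.8073 218.4094] [438.8212 236.4675] w 1.954440014527017
T tall up
c [326.8206 163.2078] n 12 ends [325.8499 159.5225] [327.7122 166.5929] w 2.476453085323359
T tall dn
c [330.1082 177.5408] n 11 ends [329.2819 174.4085] [330.9003 180.5434] w 2.4770754099376244
S low
c [183.8861 244.8931] n 59 ends [183.6819 234.467 ] [184.0746 254.5182] w 3.9602632734510514
S tall tip
c [313.2765 208.7082] n 22 ends [310.669  205.6251] [315.8651 211.7689] w 4.228849801489046
```

```bash
python3 - <<'E'
from h import *
for nm,c1,c2,tr,en,root,post,z in[("low",(444.81,218.41),(438.82,236.47),(438.4,237.6),(437.25,241.3),(445.4,216.3),(447.7,213.5),.15),("tall",(326.82,163.21),(330.11,177.54),(331.1,181.3),(332.1,185.5),(325.9,158.9),(325.5,156),.225)]:
    A,B=plane("top",c1,z+.002),plane("top",c2,z+.002);d=(A-B)/np.linalg.norm(A-B);yaw=np.arctan2(d[1],d[0])
    T,E,R,P=plane("top",tr,z+.004),plane("top",en,z+.009),plane("top",root,z+.003),plane("top",post,z+.01)
    print(nm,"yaw",np.degrees(yaw),"line pt",A[:2],B[:2])
    for n,X in zip(("tr","end","root","post"),(T,E,R,P)):
        r=X-B;print(n,X[:2],"along",r@d,"lat",d[0]*r[1]-d[1]*r[0])
E
```

```text
low yaw -19.32522280870525 line pt [ 0.497  -0.3142] [ 0.4456 -0.2962]
tr [ 0.4424 -0.2943] along -0.0037222448660929326 lat 0.0007522598183522734
end [ 0.4318 -0.2891] along -0.015378314730868965 lat 0.0021340153022127535
root [ 0.503  -0.3157] along 0.06056569955631705 lat 0.0006091943280936082
post [ 0.5104 -0.3198] along 0.06890079051976122 lat -0.0007903796795768504
tall yaw 13.37908086739043 line pt [0.634  0.0253] [0.5952 0.0161]
tr [0.5847 0.0135] along -0.010811422867745663 lat -0.00014081577824261735
end [0.5726 0.011 ] along -0.02316975013733533 lat 0.000239523745829048
root [0.6455 0.028 ] along 0.05167017828819015 lat -8.736588227568724e-05
post [0.6516 0.0294] along 0.057981271261010735 lat -0.00011922108777105006
```

Heights agree with the text: long gauge top 0.183, bar 0.174, stepped 0.128. That confirms the long gauge is the front plate, at (0.520,0.316) with yaw −11.8°. The tall peg point is at (0.612,0.020) with yaw 13°, and the low peg point at (0.4695,−0.305) with yaw −20°. Moving to the tall stand now, high up.

{"method": "arm_command", "body": {
  "series": [0, 0, 0, 0.3, 0.25, -1, 1, 0, 0, 0, 0.65, 0.55, -1, 1, 0, 0, 0, 0.98, 0.835, -1, 1]
}}

```text
t: 0.48
eef_pos: [0.2447, 0.5475, 0.351]
ee_rot: [-3.138, -0.0, -0.254]
force: [1.4, 0.6, 0.0]
width: 0.0876
gripper_force: 0.0
```

{"method": "arm_command", "body": {
  "series": [0, 0, 0, 0.98, 0.835, 0, 1, 0, 0, 0, 0.98, 0.835, 0, 1, 0, 0, 0, 0.98, 0.835, 0, 1]
}}

```text
t: 0.85
eef_pos: [0.3193, 0.4391, 0.3492]
ee_rot: [-3.141, -0.0, -0.258]
force: [-0.9, 0.7, 1.1]
width: 0.0878
gripper_force: 0.0
```

{"method": "arm_command", "body": {
  "series": [0, 0, 0, 0.98, 0.835, 0, 1, 0, 0, 0, 0.98, 0.835, 0, 1, 0, 0, 0, 0.98, 0.835, 0, 1]
}}

```text
t: 1.23
eef_pos: [0.3927, 0.3344, 0.3486]
ee_rot: [3.141, 0.0, -0.258]
force: [0.6, 1.1, -0.0]
width: 0.0874
gripper_force: 0.0
```

{"method": "arm_command", "body": {
  "series": [0, 0, 0, 0.98, 0.835, 0, 1, 0, 0, 0, 0.98, 0.835, 0, 1, 0, 0, 0, 0.98, 0.835, 0, 1]
}}

```text
t: 1.6
eef_pos: [0.4666, 0.2293, 0.3481]
ee_rot: [3.141, 0.0, -0.258]
force: [0.2, 0.7, -0.1]
width: 0.0876
gripper_force: 0.0
```

{"method": "arm_command", "body": {
  "series": [0, 0, 0, 0.967, 0.829, 0, 1, 0, 0, 0, 0.967, 0.829, 0, 1, 0, 0, 0, 0.967, 0.829, 0, 1]
}}

```text
t: 1.98
eef_pos: [0.5393, 0.1251, 0.3476]
ee_rot: [3.14, 0.001, -0.258]
force: [-0.3, 0.8, -0.6]
width: 0.0878
gripper_force: 0.0
```

{"method": "arm_command", "body": {
  "series": [0, 0, -0.1, 0.967, 0.829, 0, 1, 0, 0, -0.2, 0.967, 0.829, 0.2, 1, 0, 0, -0.295, 0.967, 0.829, 0.4, 1, 0, 0, -0.295, 0.967, 0.829, 0.4, 1, 0, 0, -0.295, 0.967, 0.829, 0.4, 1]
}}

```text
t: 2.6
eef_pos: [0.6108, 0.0236, 0.3095]
ee_rot: [3.141, -0.001, 0.207]
force: [-0.1, 0.0, 0.6]
width: 0.0874
gripper_force: 0.0
```

```bash
cat >> h.py <<'E'
def go(x,y,z,yawdeg):
    s=arm.get_state();p=s["eef_pos"];y0=s["ee_rot"][2];c,sn=np.cos(y0),np.sin(y0);d=np.array([x,y,z])-p
    w=(np.radians(yawdeg)-y0+np.pi/2)%np.pi-np.pi/2
    print("t",s["t"],"p",p,"rpy",s["ee_rot"],"turn z",-w/(np.pi/2),"shift",np.array([d[0]*c+d[1]*sn,d[0]*sn-d[1]*c,-d[2]])*10)
E
python3 - <<'E'
from h import *
go(.612,.020,.223,12)
im=arm.grab_frame("scene");cv2.imwrite("pics/a.png",cv2.resize(im[110:270,230:430],None,fx=4,fy=3.75,interpolation=cv2.INTER_CUBIC))
E
```

```text
t 2.6 p [0.6108 0.0236 0.3095] rpy [ 3.1414 -0.0009  0.2072] turn z -0.0014398620625746324 shift [0.0044 0.0374 0.8646]
```

View pics/a.png

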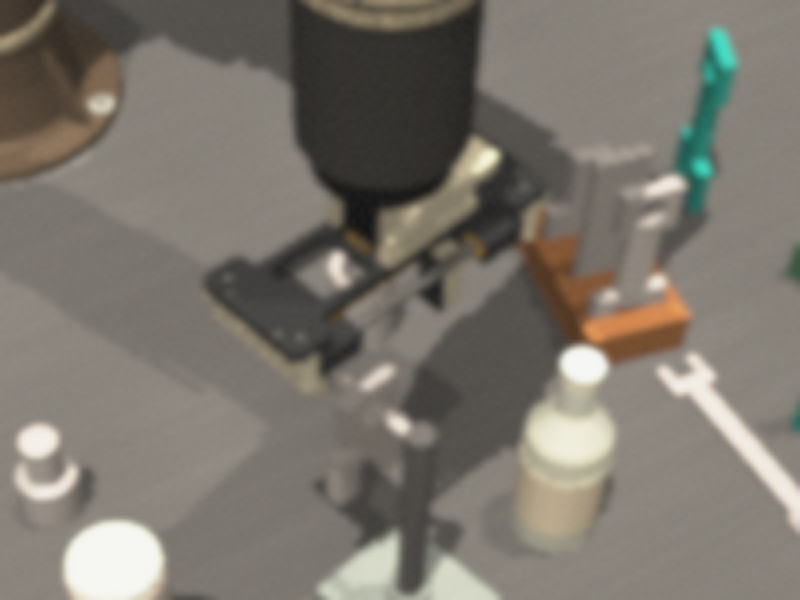

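The gripper (fingers at about (325,375) and (440,300) in the crop) straddles the short gauge at (370,385). In the same crop, the front plate of the block at (645,210) shows the eye with a hole and a shank above the fork shoulders, so it is the long gauge. Descending now.

{"method": "arm_command", "body": {
  "series": [0, 0, 0, 0.0, 0.04, 0.3, 1, 0, 0, 0, 0.0, 0.04, 0.6, 1, 0, 0, 0, 0.0, 0.04, 0.865, 1, 0, 0, 0, 0.0, 0.04, 0.865, 1, 0, 0, 0, 0.0, 0.04, 0.865, 1],
  "force": 25
}}

```text
t: 3.28
eef_pos: [0.6123, 0.0188, 0.2241]
ee_rot: [3.141, -0.003, 0.209]
force: [-0.4, 0.3, 0.8]
width: 0.0875
gripper_force: 0.0
```

{"method": "arm_command", "body": {
  "series": [0, 0, 0, 0, 0, 0, 0.4, 0, 0, 0, 0, 0, 0, 0.4, 0, 0, 0, 0, 0, 0, 0.4, 0, 0, 0, 0, 0, 0, 0.4, 0, 0, 0, 0, 0, 0, 0.4, 0, 0, 0, 0, 0, 0, 0.4, 0, 0, 0, 0, 0, 0, 0.4, 0, 0, 0, 0, 0, 0, 0.4]
}}

```text
t: 4.28
eef_pos: [0.6115, 0.018, 0.2221]
ee_rot: [3.142, -0.0, 0.209]
force: [-0.3, -0.3, 0.8]
width: 0.046
gripper_force: 24.9
```

{"method": "arm_command", "body": {
  "series": [0, 0, 0, 0, 0, -0.05, 0.4, 0, 0, 0, 0, 0, -0.095, 0.4, 0, 0, 0, 0, 0, -0.095, 0.4, 0, 0, 0, 0, 0, -0.095, 0.4]
}}

```text
t: 4.78
eef_pos: [0.6114, 0.0181, 0.2314]
ee_rot: [-3.141, 0.0, 0.209]
force: [0.1, -0.3, -3.1]
width: 0.0458
gripper_force: 24.9
```

```bash
python3 - <<'E'
from h import *
go(.612,.020,.223,12)
ims=[arm.grab_frame("scene")[165:265,260:393],arm.grab_frame("top")[120:220,264:397]]
cv2.imwrite("pics/b.png",np.hstack([cv2.resize(i,(400,300),interpolation=cv2.INTER_CUBIC) for i in ims]))
E
```

```text
t 4.775 p [0.6114 0.0181 0.2314] rpy [-3.1414  0.0002  0.2085] turn z -0.0005701253169023807 shift [ 0.0098 -0.0174  0.0843]
```

View pics/b.png

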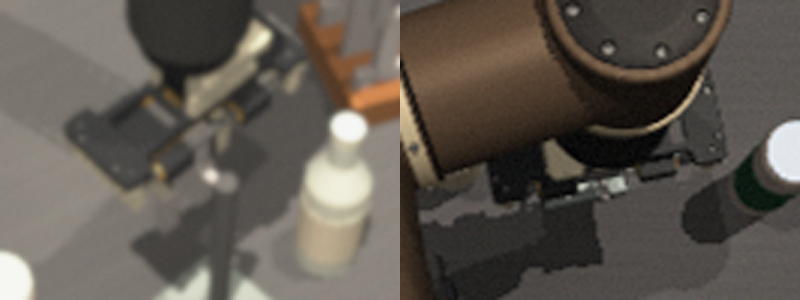

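The grip shows no sideways load, with the gauge lifted about 9 mm (its hole around the peg). Pulling off along the peg.

{"method": "arm_command", "body": {
  "series": [0, 0, 0, -0.15, 0, 0, 0.4, 0, 0, 0, -0.3, 0.01, 0, 0.4, 0, 0, 0, -0.45, 0.01, 0, 0.4, 0, 0, 0, -0.6, 0.02, 0, 0.4, 0, 0, 0, -0.75, 0.02, 0, 0.4, 0, 0, 0, -0.95, 0.02, 0, 0.4, 0, 0, 0, -0.95, 0.02, 0, 0.4]
}}

```text
t: 5.75
eef_pos: [0.5175, -0.0039, 0.232]
ee_rot: [-3.141, -0.0, 0.209]
force: [0.2, 0.4, -3.6]
width: 0.0457
gripper_force: 24.9
```

{"method": "arm_command", "body": {
  "series": [0, 0, 0, -0.2, 0, -0.4, 0.4, 0, 0, 0, -0.6, 0, -0.4, 0.4, 0, 0, 0, -0.6, 0, -0.4, 0.4]
}}

```text
t: 6.12
eef_pos: [0.4585, -0.0164, 0.2723]
ee_rot: [-3.141, -0.002, 0.209]
force: [0.2, 0.5, -2.3]
width: 0.046
gripper_force: 24.9
```

```bash
python3 - <<'E'
from h import *
d=np.array([np.cos(np.radians(-20)),np.sin(np.radians(-20))])
p=np.array([.4695,-.3046])-.095*d;print(p);go(p[0],p[1],.27,-20)
E
```

```text
[ 0.3802 -0.2721]
t 6.125 p [ 0.4585 -0.0164  0.2723] rpy [-3.1408 -0.0016  0.2086] turn z 0.3549908714524107 shift [-1.2952  2.3394  0.0235]
```

{"method": "arm_command", "body": {
  "series": [0, 0, 0, -0.2, 0.39, 0, 0.4, 0, 0, 0, -0.43, 0.78, 0, 0.4]
}}

```text
t: 6.38
eef_pos: [0.4347, -0.1018, 0.2716]
ee_rot: [3.141, -0.001, 0.21]
force: [1.1, 0.1, -2.5]
width: 0.0458
gripper_force: 24.9
```

{"method": "arm_command", "body": {
  "series": [0, 0, 0, -0.2, 0.39, 0, 0.4, 0, 0, 0, -0.43, 0.78, 0, 0.4]
}}

```text
t: 6.62
eef_pos: [0.4087, -0.1877, 0.2716]
ee_rot: [3.141, -0.001, 0.209]
force: [0.6, -0.6, -2.5]
width: 0.046
gripper_force: 24.9
```

{"method": "arm_command", "body": {
  "series": [0, 0, 0.1, -0.2, 0.39, 0, 0.4, 0, 0, 0.2, -0.43, 0.78, 0, 0.4, 0, 0, 0.3, -0.43, 0.78, 0, 0.4, 0, 0, 0.355, -0.43, 0.78, 0, 0.4, 0, 0, 0.355, -0.43, 0.78, 0, 0.4, 0, 0, 0.355, -0.43, 0.78, 0, 0.4]
}}

```text
t: 7.38
eef_pos: [0.3828, -0.2716, 0.2715]
ee_rot: [3.142, 0.0, -0.347]
force: [0.1, -0.4, -3.2]
width: 0.0459
gripper_force: 24.9
```

```bash
python3 - <<'E'
from h import *
go(.3802,-.2721,.1655,-20)
ims=[arm.grab_frame("scene")[185:305,120:280],arm.grab_frame("top")[180:300,370:530]]
cv2.imwrite("pics/c.png",np.hstack([cv2.resize(i,(400,300),interpolation=cv2.INTER_CUBIC) for i in ims]))
E
```

```text
t 7.375 p [ 0.3828 -0.2716  0.2715] rpy [ 3.1415  0.0001 -0.3468] turn z 0.0014320104520141768 shift [-0.0231  0.0134  1.0596]
```

View pics/c.png

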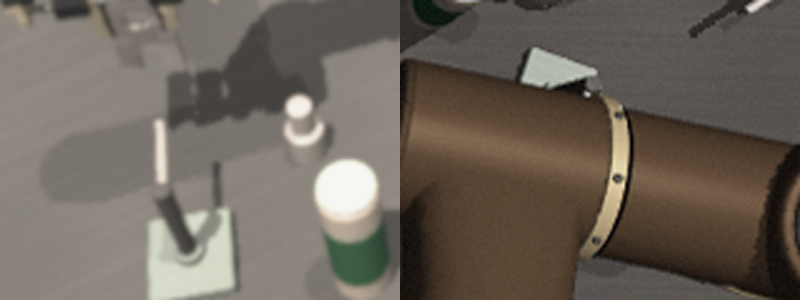

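Scene crop: the gauge is held at (145,30), and the empty low peg at (160,150) lies ahead of it. Descending to threading height with a small lateral correction.

{"method": "arm_command", "body": {
  "series": [0, 0, 0, 0, 0.025, 0.5, 0.4, 0, 0, 0, 0, 0.025, 0.95, 0.4]
}}

```text
t: 7.72
eef_pos: [0.3819, -0.2739, 0.1757]
ee_rot: [-3.141, -0.002, -0.348]
force: [-0.1, 0.4, -3.5]
width: 0.0455
gripper_force: 24.9
```

{"method": "arm_command", "body": {
  "series": [0, 0, 0, 0, 0, 0.2, 0.4, 0, 0, 0, 0, 0, 0.2, 0.4, 0, 0, 0, 0, 0, 0.2, 0.4, 0, 0, 0, 0, 0, 0.2, 0.4]
}}

```text
t: 8.22
eef_pos: [0.3825, -0.2742, 0.1578]
ee_rot: [-3.141, -0.002, -0.349]
force: [0.4, -0.4, -2.3]
width: 0.0457
gripper_force: 24.9
```

```bash
python3 - <<'E'
from h import *
go(.4692,-.306,.1564,-20)
im=arm.grab_frame("scene")
# peg axis projected, and gauge hole centre under present TCP estimate
p=arm.get_state()["eef_pos"]
print(px("scene",[[.4692,-.306,.15],p-[0,0,.005]]))
cv2.imwrite("pics/d.png",cv2.resize(im[180:270,130:250],(800,600),interpolation=cv2.INTER_CUBIC))
E
```

```text
t 8.225 p [ 0.3825 -0.2742  0.1578] rpy [-3.1415 -0.0024 -0.3486] turn z 0.0003161691136773951 shift [0.9233 0.003  0.0141]
[[184.203  247.2703]
 [183.5958 217.6016]]
```

View pics/d.png

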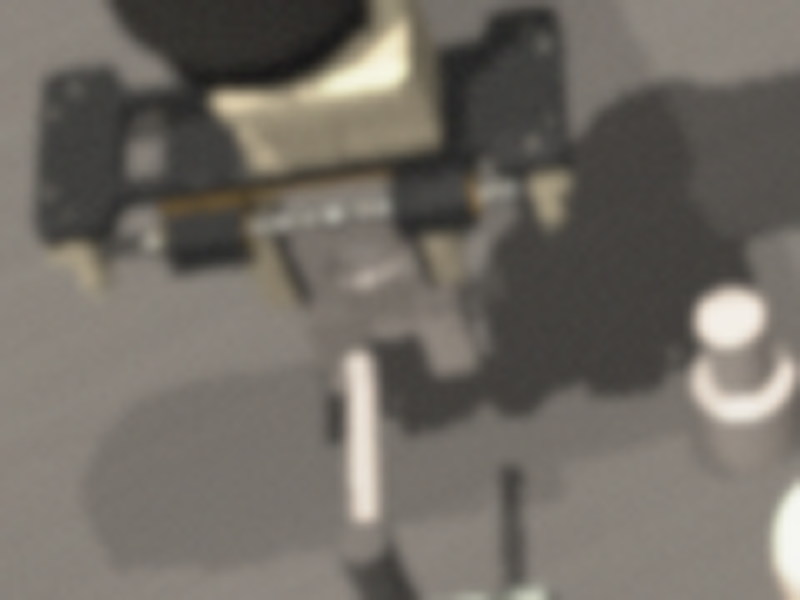

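The fingers (270 and 440 columns) centre on the peg at column 360, and the hole's lower lip shows at (380,272), so it is aligned. Threading with force checks.

{"method": "arm_command", "body": {
  "series": [0, 0, 0, 0.12, 0, 0, 0.4, 0, 0, 0, 0.24, 0, 0, 0.4, 0, 0, 0, 0.36, 0, 0, 0.4, 0, 0, 0, 0.48, 0, 0, 0.4, 0, 0, 0, 0.55, 0, 0, 0.4, 0, 0, 0, 0.55, 0, 0, 0.4]
}}

```text
t: 9.02
eef_pos: [0.4337, -0.2929, 0.1562]
ee_rot: [3.142, 0.001, -0.349]
force: [-0.1, 0.2, -2.7]
width: 0.0459
gripper_force: 24.9
```

{"method": "arm_command", "body": {
  "series": [0, 0, 0, 0.1, 0, 0, 0.4, 0, 0, 0, 0.2, 0, 0, 0.4, 0, 0, 0, 0.3, 0, 0, 0.4, 0, 0, 0, 0.37, 0, 0, 0.4, 0, 0, 0, 0.37, 0, 0, 0.4, 0, 0, 0, 0.37, 0, 0, 0.4]
}}

```text
t: 9.78
eef_pos: [0.4678, -0.3054, 0.1564]
ee_rot: [-3.142, 0.0, -0.349]
force: [0.5, -0.7, -2.1]
width: 0.0457
gripper_force: 24.9
```

{"method": "arm_command", "body": {
  "series": [0, 0, 0, 0, 0, 0.04, 0.4, 0, 0, 0, 0, 0, 0.08, 0.4, 0, 0, 0, 0, 0, 0.09, 0.4, 0, 0, 0, 0, 0, 0.09, 0.4]
}}

```text
t: 10.28
eef_pos: [0.4681, -0.3054, 0.1475]
ee_rot: [3.142, 0.0, -0.349]
force: [-0.5, -0.2, -1.9]
width: 0.0458
gripper_force: 24.9
```

Still carrying most of the weight, so I'll lower a touch more.

{"method": "arm_command", "body": {
  "series": [0, 0, 0, 0, 0, 0.01, 0.4, 0, 0, 0, 0, 0, 0.015, 0.4, 0, 0, 0, 0, 0, 0.015, 0.4]
}}

```text
t: 10.65
eef_pos: [0.4683, -0.3056, 0.1469]
ee_rot: [3.141, -0.001, -0.349]
force: [-2.3, 2.0, 4.7]
width: 0.0457
gripper_force: 24.9
```

Seated on the peg. Releasing.

{"method": "arm_command", "body": {
  "series": [0, 0, 0, 0, 0, 0, 0.7, 0, 0, 0, 0, 0, 0, 1, 0, 0, 0, 0, 0, 0, 1, 0, 0, 0, 0, 0, 0, 1, 0, 0, 0, 0, 0, 0, 1, 0, 0, 0, 0, 0, 0, 1]
}}

```text
t: 11.4
eef_pos: [0.4681, -0.3055, 0.146]
ee_rot: [3.142, 0.0, -0.349]
force: [0.1, -0.8, -0.5]
width: 0.0873
gripper_force: 0.0
```

{"method": "arm_command", "body": {
  "series": [0, 0, 0, 0, 0, -0.3, 1, 0, 0, 0, 0, 0, -0.7, 1, 0, 0, 0, 0, 0, -1, 1, 0, 0, 0, 0, 0, -1, 1]
}}

```text
t: 11.9
eef_pos: [0.4693, -0.3059, 0.2488]
ee_rot: [-3.142, -0.005, -0.349]
force: [-0.0, 0.6, 0.2]
width: 0.0875
gripper_force: 0.0
```

{"method": "arm_command", "body": {
  "series": [0, 0, 0, -0.5, -0.5, -0.7, 1, 0, 0, 0, -0.7, -0.9, -1, 1, 0, 0, 0, -0.7, -0.9, -1, 1]
}}

```text
t: 12.28
eef_pos: [0.4328, -0.1955, 0.3479]
ee_rot: [-3.141, -0.003, -0.348]
force: [0.7, -0.0, -0.3]
width: 0.0876
gripper_force: 0.0
```

```bash
python3 - <<'E'
from h import *
go(.5203,.3158,.35,-11.8)
ims=[arm.grab_frame("scene")[200:300,125:258],arm.grab_frame("top")[180:280,370:503]]
cv2.imwrite("pics/e.png",np.hstack([cv2.resize(i,(400,300),interpolation=cv2.INTER_CUBIC) for i in ims]))
E
```

```text
t 12.275 p [ 0.4328 -0.1955  0.3479] rpy [-3.1407 -0.0027 -0.348 ] turn z -0.09044863150057056 shift [-0.9218 -5.1051 -0.021 ]
```

View pics/e.png

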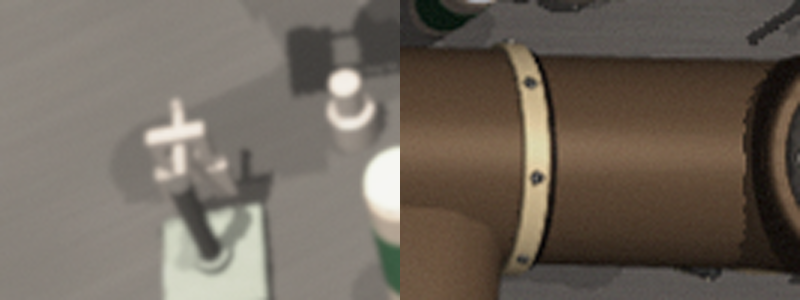

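The short gauge hangs on the low peg, crossing it at (178,133) in the crop, behind the tip. Moving to the long gauge.

{"method": "arm_command", "body": {
  "series": [0, 0, 0, -0.07, -0.42, 0, 1, 0, 0, 0, -0.154, -0.851, 0, 1]
}}

```text
t: 12.62
eef_pos: [0.4476, -0.1113, 0.3446]
ee_rot: [3.141, 0.002, -0.351]
force: [0.6, 0.2, 1.0]
width: 0.0874
gripper_force: 0.0
```

{"method": "arm_command", "body": {
  "series": [0, 0, 0, -0.07, -0.42, 0, 1, 0, 0, 0, -0.154, -0.851, 0, 1]
}}

```text
t: 12.88
eef_pos: [0.4623, -0.0256, 0.3446]
ee_rot: [3.141, 0.002, -0.35]
force: [1.1, -0.3, 0.2]
width: 0.0874
gripper_force: 0.0
```

{"method": "arm_command", "body": {
  "series": [0, 0, 0, -0.07, -0.42, 0, 1, 0, 0, 0, -0.154, -0.851, 0, 1]
}}

```text
t: 13.12
eef_pos: [0.477, 0.0597, 0.3445]
ee_rot: [3.14, 0.002, -0.349]
force: [0.8, -1.0, -0.9]
width: 0.0873
gripper_force: 0.0
```

{"method": "arm_command", "body": {
  "series": [0, 0, 0, -0.07, -0.42, 0, 1, 0, 0, 0, -0.154, -0.851, 0, 1]
}}

```text
t: 13.38
eef_pos: [0.4918, 0.145, 0.3444]
ee_rot: [3.14, 0.001, -0.349]
force: [0.7, 0.3, -0.7]
width: 0.0876
gripper_force: 0.0
```

{"method": "arm_command", "body": {
  "series": [0, 0, 0, -0.07, -0.42, 0, 1, 0, 0, 0, -0.154, -0.851, 0, 1]
}}

```text
t: 13.62
eef_pos: [0.5065, 0.2302, 0.3442]
ee_rot: [3.14, 0.001, -0.349]
force: [0.5, -0.6, 0.4]
width: 0.0874
gripper_force: 0.0
```

{"method": "arm_command", "body": {
  "series": [0, 0, -0.045, -0.07, -0.42, 0, 1, 0, 0, -0.09, -0.154, -0.851, 0, 1, 0, 0, -0.09, -0.154, -0.851, 0, 1, 0, 0, -0.09, -0.154, -0.851, 0, 1]
}}

```text
t: 14.12
eef_pos: [0.521, 0.314, 0.3443]
ee_rot: [3.139, 0.001, -0.208]
force: [0.2, -1.0, 1.2]
width: 0.0872
gripper_force: 0.0
```

```bash
python3 - <<'E'
from h import *
go(.5203,.3158,.168,-11.8)
E
```

```text
t 14.125 p [0.521  0.314  0.3443] rpy [ 3.1393  0.0014 -0.2081] turn z -0.001399052355519873 shift [-0.0102 -0.0162  1.7633]
```

{"method": "arm_command", "body": {
  "series": [0, 0, 0, 0, 0, 0.4, 1, 0, 0, 0, 0, 0, 0.8, 1, 0, 0, 0, 0, 0, 0.9, 1]
}}

```text
t: 14.5
eef_pos: [0.52, 0.3124, 0.2536]
ee_rot: [3.138, 0.003, -0.209]
force: [-0.8, -0.9, 0.0]
width: 0.0874
gripper_force: 0.0
```

{"method": "arm_command", "body": {
  "series": [0, 0, 0, 0, 0, 0.3, 1, 0, 0, 0, 0, 0, 0.6, 1, 0, 0, 0, 0, 0, 0.86, 1, 0, 0, 0, 0, 0, 0.86, 1]
}}

```text
t: 15.0
eef_pos: [0.5207, 0.3135, 0.1695]
ee_rot: [3.14, 0.001, -0.208]
force: [0.4, -0.3, -0.4]
width: 0.0876
gripper_force: 0.0
```

{"method": "arm_command", "body": {
  "series": [0, 0, 0, 0, 0, 0, 0.4, 0, 0, 0, 0, 0, 0, 0.4, 0, 0, 0, 0, 0, 0, 0.4, 0, 0, 0, 0, 0, 0, 0.4, 0, 0, 0, 0, 0, 0, 0.4, 0, 0, 0, 0, 0, 0, 0.4, 0, 0, 0, 0, 0, 0, 0.4, 0, 0, 0, 0, 0, 0, 0.4],
  "force": 30
}}

```text
t: 16.0
eef_pos: [0.521, 0.3146, 0.1703]
ee_rot: [-3.141, -0.0, -0.208]
force: [0.6, -0.8, 2.6]
width: 0.0458
gripper_force: 30.0
```

{"method": "arm_command", "body": {
  "series": [0, 0, 0, 0, 0, -0.2, 0.4, 0, 0, 0, 0, 0, -0.4, 0.4, 0, 0, 0, 0, 0, -0.7, 0.4, 0, 0, 0, 0, 0, -1, 0.4, 0, 0, 0, 0, 0, -1, 0.4]
}}

```text
t: 16.62
eef_pos: [0.5215, 0.315, 0.2717]
ee_rot: [-3.139, -0.002, -0.208]
force: [0.2, 0.3, -3.9]
width: 0.0459
gripper_force: 30.0
```

```bash
python3 - <<'E'
from h import *
d=np.array([np.cos(np.radians(13)),np.sin(np.radians(13))])
p=np.array([.6115,.0181])-.098*d;print(p);go(p[0],p[1],.29,13)
E
```

```text
[ 0.516  -0.0039]
t 16.625 p [0.5215 0.315  0.2717] rpy [-3.1389 -0.0016 -0.2077] turn z -0.2766600720685521 shift [ 0.6043  3.1321 -0.1832]
```

{"method": "arm_command", "body": {
  "series": [0, 0, 0, 0, 0, -0.2, 0.4, 0, 0, 0, 0.07, 0.39, -0.2, 0.4, 0, 0, 0, 0.151, 0.783, -0.2, 0.4]
}}

```text
t: 17.0
eef_pos: [0.5185, 0.2338, 0.2878]
ee_rot: [3.14, 0.003, -0.207]
force: [-0.2, -1.3, -3.6]
width: 0.046
gripper_force: 30.0
```

{"method": "arm_command", "body": {
  "series": [0, 0, 0, 0.07, 0.39, 0, 0.4, 0, 0, 0, 0.151, 0.783, 0, 0.4]
}}

```text
t: 17.25
eef_pos: [0.517, 0.1535, 0.2879]
ee_rot: [3.14, 0.003, -0.208]
force: [0.7, 0.0, -4.2]
width: 0.0456
gripper_force: 30.0
```

{"method": "arm_command", "body": {
  "series": [0, 0, 0, 0.07, 0.39, 0, 0.4, 0, 0, 0, 0.151, 0.783, 0, 0.4]
}}

```text
t: 17.5
eef_pos: [0.5156, 0.0739, 0.288]
ee_rot: [3.14, 0.003, -0.208]
force: [1.2, -0.9, -3.0]
width: 0.0458
gripper_force: 30.0
```

{"method": "arm_command", "body": {
  "series": [0, 0, -0.09, 0.07, 0.39, 0, 0.4, 0, 0, -0.18, 0.151, 0.783, 0, 0.4, 0, 0, -0.275, 0.151, 0.783, 0, 0.4, 0, 0, -0.275, 0.151, 0.783, 0, 0.4, 0, 0, -0.275, 0.151, 0.783, 0, 0.4]
}}

```text
t: 18.12
eef_pos: [0.5151, -0.0042, 0.2891]
ee_rot: [-3.141, 0.002, 0.221]
force: [-0.4, -0.4, -2.7]
width: 0.046
gripper_force: 30.0
```

```bash
python3 - <<'E'
from h import *
go(.516,-.0039,.2355,13)
E
```

```text
t 18.125 p [ 0.5151 -0.0042  0.2891] rpy [-3.1415  0.0015  0.2214] turn z -0.003510825370585757 shift [ 0.0099 -0.0007  0.5359]
```

{"method": "arm_command", "body": {
  "series": [0, 0, 0, 0, 0, 0.2, 0.4, 0, 0, 0, 0, 0, 0.4, 0.4, 0, 0, 0, 0, 0, 0.53, 0.4, 0, 0, 0, 0, 0, 0.53, 0.4, 0, 0, 0, 0, 0, 0.53, 0.4]
}}

```text
t: 18.75
eef_pos: [0.5159, -0.0042, 0.2377]
ee_rot: [3.141, -0.001, 0.224]
force: [-0.1, 0.1, -2.9]
width: 0.0459
gripper_force: 30.0
```

```bash
python3 - <<'E'
from h import *
go(.6115,.0181,.2355,13)
im=arm.grab_frame("scene");p=arm.get_state()["eef_pos"]
print(px("scene",[[.6115,.0181,.225],p-[0,0,.0083]]))
cv2.imwrite("pics/f.png",cv2.resize(im[160:250,260:380],(800,600),interpolation=cv2.INTER_CUBIC))
E
```

```text
t 18.75 p [ 0.5159 -0.0042  0.2377] rpy [ 3.1414 -0.0009  0.2243] turn z -0.0016703122619295444 shift [ 0.9814 -0.0053  0.0222]
[[321.3542 216.572 ]
 [294.8193 193.2119]]
```

View pics/f.png

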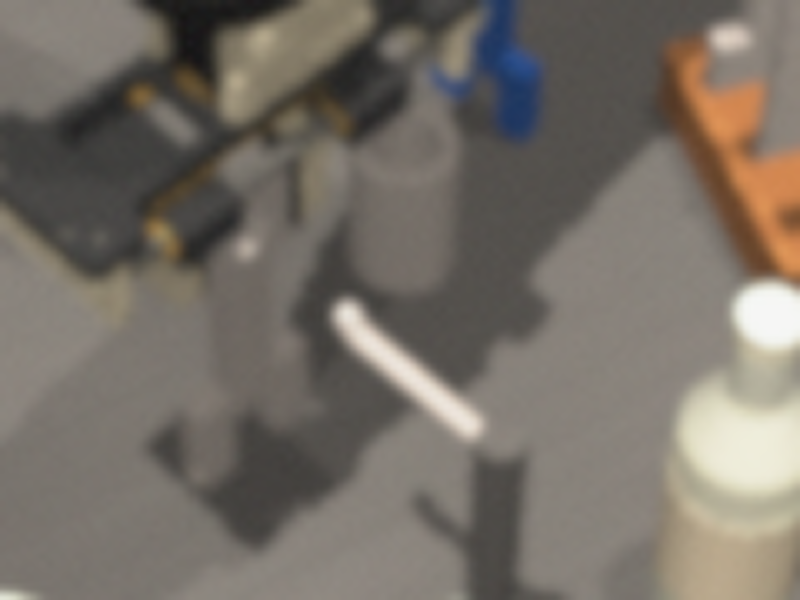

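The gauge is held upright with its eye at about (240,205). The peg runs from (345,310) to (470,425), in line with the projected peg point (409,377). Threading.

{"method": "arm_command", "body": {
  "series": [0, 0, 0, 0, -0.005, 0.015, 0.4, 0, 0, 0, 0.15, -0.005, 0.015, 0.4, 0, 0, 0, 0.3, -0.005, 0.015, 0.4, 0, 0, 0, 0.42, -0.005, 0.015, 0.4, 0, 0, 0, 0.54, -0.005, 0.015, 0.4, 0, 0, 0, 0.6, -0.005, 0.015, 0.4, 0, 0, 0, 0.6, -0.005, 0.015, 0.4]
}}

```text
t: 19.68
eef_pos: [0.5741, 0.0094, 0.2352]
ee_rot: [3.142, 0.001, 0.224]
force: [-1.2, -0.7, -3.6]
width: 0.0457
gripper_force: 30.0
```

{"method": "arm_command", "body": {
  "series": [0, 0, 0, 0.1, 0, 0, 0.4, 0, 0, 0, 0.2, 0, 0, 0.4, 0, 0, 0, 0.3, 0, 0, 0.4, 0, 0, 0, 0.38, 0, 0, 0.4, 0, 0, 0, 0.38, 0, 0, 0.4]
}}

```text
t: 20.3
eef_pos: [0.6114, 0.018, 0.2352]
ee_rot: [3.142, 0.001, 0.224]
force: [-1.8, 0.1, -4.4]
width: 0.0456
gripper_force: 30.0
```

{"method": "arm_command", "body": {
  "series": [0, 0, 0, 0, 0, 0.04, 0.4, 0, 0, 0, 0, 0, 0.08, 0.4, 0, 0, 0, 0, 0, 0.09, 0.4, 0, 0, 0, 0, 0, 0.09, 0.4]
}}

```text
t: 20.8
eef_pos: [0.6108, 0.0178, 0.2266]
ee_rot: [3.142, 0.0, 0.224]
force: [0.2, -0.9, -2.7]
width: 0.0454
gripper_force: 30.0
```

Expected seating is near 0.225, so lowering a little more.

{"method": "arm_command", "body": {
  "series": [0, 0, 0, 0, 0, 0.01, 0.4, 0, 0, 0, 0, 0, 0.015, 0.4, 0, 0, 0, 0, 0, 0.015, 0.4]
}}

```text
t: 21.18
eef_pos: [0.6109, 0.0179, 0.2252]
ee_rot: [3.142, -0.0, 0.224]
force: [-0.5, -0.1, -2.6]
width: 0.0457
gripper_force: 30.0
```

{"method": "arm_command", "body": {
  "series": [0, 0, 0, 0, 0, 0.01, 0.4, 0, 0, 0, 0, 0, 0.015, 0.4, 0, 0, 0, 0, 0, 0.015, 0.4]
}}

```text
t: 21.55
eef_pos: [0.611, 0.0178, 0.225]
ee_rot: [3.141, -0.001, 0.225]
force: [-4.4, 0.1, 6.2]
width: 0.0458
gripper_force: 30.0
```

Contact: it is seated. Release and retreat.

{"method": "arm_command", "body": {
  "series": [0, 0, 0, 0, 0, -0.005, 0.7, 0, 0, 0, 0, 0, -0.005, 1, 0, 0, 0, 0, 0, -0.005, 1, 0, 0, 0, 0, 0, -0.005, 1, 0, 0, 0, 0, 0, -0.005, 1, 0, 0, 0, 0, 0, -0.005, 1]
}}

```text
t: 22.3
eef_pos: [0.6109, 0.0178, 0.224]
ee_rot: [3.142, 0.0, 0.224]
force: [0.6, 0.3, 0.3]
width: 0.0874
gripper_force: 0.0
```

{"method": "arm_command", "body": {
  "series": [0, 0, 0, 0, 0, -0.3, 1, 0, 0, 0, 0, 0, -0.7, 1, 0, 0, 0, 0, 0, -1, 1, 0, 0, 0, 0, 0, -1, 1]
}}

```text
t: 22.8
eef_pos: [0.612, 0.0179, 0.3271]
ee_rot: [3.141, -0.005, 0.224]
force: [0.2, 0.2, -0.1]
width: 0.0877
gripper_force: 0.0
```

{"method": "arm_command", "body": {
  "series": [0, 0, 0, -0.5, 0, -0.3, 1, 0, 0, 0, -0.9, 0, -0.3, 1, 0, 0, 0, -0.9, 0, -0.3, 1]
}}

```text
t: 23.18
eef_pos: [0.521, -0.0027, 0.3547]
ee_rot: [-3.141, -0.001, 0.224]
force: [0.3, 1.3, 0.0]
width: 0.088
gripper_force: 0.0
```

{"method": "arm_command", "body": {
  "series": [0, 0, 0, -0.5, 0, 0, 1, 0, 0, 0, -0.8, 0, 0, 1, 0, 0, 0, -0.8, 0, 0, 1, 0, 0, 0, -0.8, 0, 0, 1, 0, 0, 0, -0.8, 0, 0, 1, 0, 0, 0, -0.8, 0, 0, 1, 0, 0, 0, -0.8, 0, 0, 1, 0, 0, 0, -0.8, 0, 0, 1]
}}

```text
t: 24.18
eef_pos: [0.4453, -0.0199, 0.354]
ee_rot: [3.142, 0.0, 0.224]
force: [0.0, 0.5, -0.3]
width: 0.0877
gripper_force: 0.0
```

```bash
python3 - <<'E'
from h import *
im=arm.grab_frame("scene");cv2.imwrite("pics/g.png",cv2.resize(im[150:350,130:430],(800,533),interpolation=cv2.INTER_CUBIC))
t=arm.grab_frame("top")
blobs(t,(312,150,36,40),165)
E
```

```text
c [314.0594 183.8142] n 14 ends [314.2521 180.4563] [313.9022 186.5526] w 4.166951724751119
c [318.8182 179.1441] n 8 ends [321.5672 178.0802] [316.8191 179.9178] w 2.8651913001821243
c [315.2357 170.5214] n 4 ends [316.5196 168.7601] [313.8086 172.4792] w 1.589050965284051
c [318.8128 162.9893] n 5 ends [319.3192 160.5557] [318.2763 165.5682] w 1.7753384096314848
c [329.8596 170.0858] n 169 ends [328.5031 155.6384] [330.9321 181.5086] w 17.397343476394777
```

View pics/g.png

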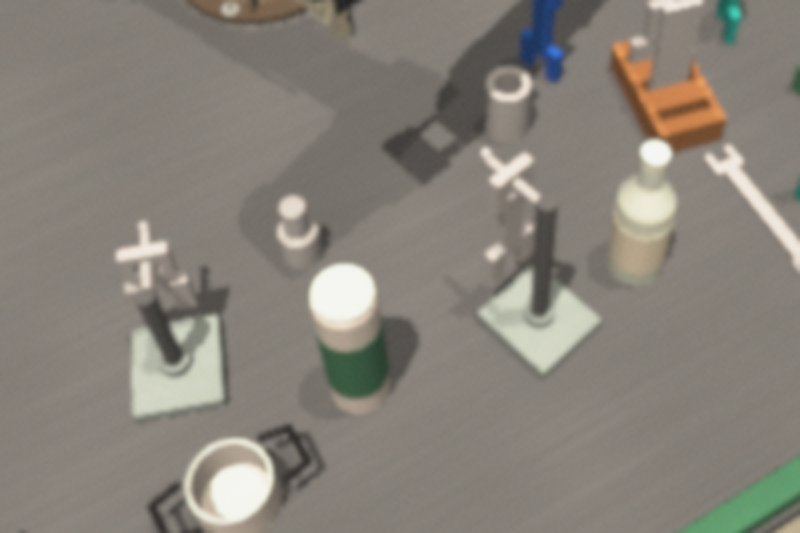

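Both gauges hang mid-peg: the short one on the low stand at (143,252), the long one on the tall stand at (512,170). The front slot of the block is empty, everything else stands where it was, and the robot is clear.

```bash
python3 -c "
from station import arm
print(arm.job_done())"
```

```text
the job is handed in; nothing more can be done
None
```

The job is handed in at about 24 s of the 66 s: in the last picture the short gauge hangs on the low stand's peg, the long gauge hangs on the tall stand's peg, and nothing else appears moved; the hand-in returned no verdict.

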